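# Sort the workpieces into their holders

## Robot

A 6-joint arm with a two-finger parallel gripper is mounted at the origin on a cart in front of the work surface, level with it; the furniture and walls round the work are solid. World frame = base frame: x ahead of the robot, y to its left, z up, the work surface at z = 0. Lengths are in m, angles in rad, forces in N, time in s.
With the tool pointing down it reaches from about 0.225 to 0.875 m from the base axis. Payload 3.4 kg.
Tool frame: the origin (TCP) lies between the finger pads; the fingertips stand 19 mm ahead of it and the grasp point (between the pads) is the TCP; z points along the fingers, y is the line along which they close (so a half turn about z gives the same grasp; the last joint's range is limited). The gripper opens to 85 mm and grips with 20 to 120 N. Pads are 22 mm wide; open, the fingers measure 114 mm over their backs; the gripper's body (76 mm by 85 mm) begins 54 mm behind the grasp point. The pads swing forward as they close: fully open they stand 13 mm farther back than shut.
Start: joints at [-1.459, 0.276, 1.505, -0, 1.361, -0.121], TCP at [0.133, -0.56, 0.214] pointing down, gripper open.
Joint ranges: [-2.89, 2.89], [-0.75, 2.08], [0.22, 2.7], [-1.18, 4.32], [0.11, 2.71], [-2.7, 2.7]. Speed limits (rad/s): [2.57, 2.57, 3.14, 3.14, 3.14, 3.14].

## Interface

Orientations are given as a unit quaternion [w, x, y, z].
In Python, from rig import get_state, imaging, ticket gives the robot as it stands. The module is installed in compiled form; this text tells all that it offers.
- The arm moves only by the shell command python3 -m inch 'ROWS' [FORCE]. ROWS is JSON, a list of rows, each an object with "claw": the opening, from -1 (shut) to 1 (fully open); "travel": the shift along the world's x, y, z in units of 200 mm (1.0 is 200 mm), a list of three; "turn": the turn about the world's z in units of 180 degrees (1.0 is 180 degrees). A call has 1 to 5 rows; each row is the pose to reach, as a shift and turn from the pose commanded when the call began, turning the shorter way round; what a row does not reach only later rows make up. A row lasts 1/10 s, in which the tool goes at most 50 mm and 8.59 degrees, less where a joint would pass 70% of its speed; a pose out of reach is approached as far as the arm can. A call with a number of a shift or a turn outside -1 to 1 is refused whole. A call with a gripper value outside its range is refused whole. The fingers move at their own pace and stop on an object; FORCE is the grip in N (left out, the last holds). Time passes only in rows, so rows that repeat a pose let the fingers close. It gives the time, the measured TCP pose, the force, the opening and the grip force at its end, in the units of the state.
- get_state(): the state, without advancing time (a new reading comes with each control period).
- imaging.get_image(name): name is "side" or "top" or "wrist"; returns the picture (420x560x3 uint8, red, green, blue); there is no depth.
- imaging.camera_params(name): a dict with "camera_matrix" (3x3 intrinsics, pixels), "cam_to_world" (4x4, takes a point from camera to world coordinates); the wrist camera has in their place "T_tool_cam" (4x4, takes a point from camera to tool coordinates, whose origin is the TCP and whose axes are the flange's). Camera axes: x right, y down, z forward; pixel columns grow to the right and rows downward; lengths in m; the calibration is good to about 2 mm. The wrist camera is an equidistant fisheye: a pixel r from the principal point sees the ray r / f radians off the axis. A picture is of the moment at which its call begins: read the wrist's pose just before it. camera_params takes no time and is no camera call.
- ticket.sign_off(): hands the job in; it is judged then, once.
The state is a dict: "clock": time; "qpos": joint angles; "qd": joint speeds; "effort": joint torques, N m; "position": TCP position; "ee_rot": TCP orientation; "contact_force": force on the tool from outside, world axes, zero at the start; "moment": the same for the moment, N m; "width": finger opening in m; "gripper_force": force on a finger pad.
Only numpy, scipy, OpenCV 4.12 (cv2) and the standard library are available. Lean on these libraries where they do the work, as an engineer would, in place of code of your own. Each camera call takes 0.05 s, during which the arm holds its last target. There are 200 camera calls.

## Task

Sort the mixed workpieces from the bench into the holders made for them: stand the tee upright inside the ring of the ring stand, put the flange flat over the spigot of the spigot stand, and lay both drilled plates side by side, flat and pins up, on the pallet, each reaching across from one edge bar to the other without lying on a bar or hanging over the pallet's open ends. Let go of everything and leave the hex key where it lies.

Things in the scene. Friction and masses are not known exactly. Their poses are not given: they have to be found in the camera images.
- tee: White metal tee piece, standing upright on the bench: a solid round column 46 mm in diameter and 100 mm tall, with a stub 26 mm in diameter out of each side, 85 mm over the stub ends, centred 34 mm above the foot (the stubs span heights 21 to 47 mm). 0.5 kg. Origin: centre of the foot; z up along the column, the stubs point along local +y and -y. Grip the column above the stubs.
- flange: Bare steel collared pipe flange, lying on its wide face: a disc 76 mm in diameter and 8 mm thick with four dark bolt spots, carrying a collar 50 mm in outside diameter that rises to 28 mm, with a 36 mm bore right through. 0.3 kg. Origin: centre of the underside; z up along the bore. Grip the collar above the disc.
- plate_1: Small drilled steel fixture plate with thin pins standing in it, lying flat: 34 mm (local x) by 78 mm (local y), 8 mm thick, pins to 29 mm. 0.11 kg. Origin: centre of the underside; z up. Grip the plate itself by its two long edges (34 mm apart along local x).
- plate_2: A second fixture plate, the same as plate_1 in every way. The two are interchangeable.
- ring_stand: Holder for the tee, fixed to the bench: a square grey-painted base 90 x 90 mm, 4 mm thick, with an upright dark steel ring on it, 64 mm inside and 72 mm outside diameter, its rim 16 mm above the bench. Origin: centre of the underside, on the ring's axis; z up. The tee's foot goes inside the ring, on the base (4 mm above the bench); its stubs then pass above the rim, at any yaw.
- spigot_stand: Holder for the flange, fixed to the bench: a round grey-painted base 100 mm in diameter, 4 mm thick, with a dark steel spigot 18 mm in diameter at its centre, tapered at the top, 32 mm high above the bench. Origin: centre of the underside, on the spigot's axis; z up. The flange goes over the spigot, wide face down on the base (4 mm above the bench).
- plate_pallet: Holder for both plates, fixed to the bench: a flat grey-painted pallet 140 mm (local x) by 110 mm (local y), 4 mm thick, with a dark edge bar along each long side, 6 mm wide, standing to 12 mm above the bench, 98 mm apart inside; the short ends are open. Origin: centre of the underside; z up. The plates lie on the floor (4 mm above the bench) with their 78 mm length along the pallet's local y, for instance 38 mm either side of the pallet's centre along local x.
- hex_key: Bystander: dark L-shaped hex key, 30 x 82 mm, 5 mm thick, lying flat and loose among the workpieces. Leave it alone. Origin: centre of the underside.

How it is judged:
At the end, for the whole second after the job is handed in: Tee upright on the base inside the ring, flange flat on the base over the spigot (each within 12 mm of the axis); both plates flat on the pallet floor, pins up, centres within 14 mm of its long centre line and 54 mm of its middle, crosswise within 0.25 rad; all released and at rest (horizontal distance between tee and ring_stand below 0.012 m and angle between each of tee, flange, plate_1, plate_2's own z axis and vertical below 0.06 rad and z of tee in the frame of ring_stand between 0.001 and 0.0075 m and linear speed of each of tee, flange, plate_1, plate_2 below 0.02 m/s and angular speed of each of tee, flange, plate_1, plate_2 below 0.2 rad/s and horizontal distance between flange and spigot_stand below 0.012 m and z of flange in the frame of spigot_stand between 0.001 and 0.0075 m and x of plate_1 in the frame of plate_pallet between -0.054 and 0.054 m and y of plate_1 in the frame of plate_pallet between -0.014 and 0.014 m and angle between the y axis of each of plate_1, plate_2 and the y axis of plate_pallet, either way round below 0.25 rad and z of plate_1 in the frame of plate_pallet between 0.001 and 0.0075 m and x of plate_2 in the frame of plate_pallet between -0.054 and 0.054 m and y of plate_2 in the frame of plate_pallet between -0.014 and 0.014 m and z of plate_2 in the frame of plate_pallet between 0.001 and 0.0075 m); the robot touches nothing.
It fails at once if the hex key is shifted by more than 30 mm (distance of hex_key from where it was at the start of the episode above 0.03 m).
It also fails if it takes over 96 s, if anything falls off the work surface, if the arm or the gripper's body presses on something with over 40 N, if the wrist force passes 120 N, or if a joint passes its speed limit or range.

## Working session

There is one attempt and no reset: what is moved stays moved. The work goes in short steps, Python scripts to look and compute and a shell command to move; the robot and the scene stay as the last step left them, time stands still between calls to the robot, and variables do not carry over. Pictures are saved under pics/ and viewed, at most 14 in all, crops included, and the job is handed in when it is done.

```bash
mkdir -p pics
python3 - <<'E'
from rig import get_state, imaging
import cv2,numpy as np
np.set_printoptions(precision=4,suppress=True)
s=get_state();print(s)
for n in("top","side","wrist"):
    cv2.imwrite(f"pics/{n}0.png",imaging.get_image(n)[:,:,::-1]);print(n,imaging.camera_params(n))
E
```

```text
{'clock': 0.0, 'qpos': array([-1.459 ,  0.2766,  1.5061,  0.    ,  1.3607, -0.121 ]), 'qd': array([-0.0003, -0.0004, -0.0011, -0.0011, -0.0007, -0.0018]), 'effort': array([  0.0017, -41.6778, -24.5802,   0.0003,   0.0112,  -0.    ]), 'position': array([ 0.1326, -0.5589,  0.2131]), 'ee_rot': array([-0.0009,  0.9932,  0.1161,  0.    ]), 'contact_force': array([-1.2572, -0.032 , -0.1815]), 'moment': array([0.0047, 0.0383, 0.0701]), 'gripper_force': 0.0, 'width': 0.08546883447869628}
top {'camera_matrix': array([[525.9949,   0.    , 276.0174],
       [  0.    , 525.9949, 207.5932],
       [  0.    ,   0.    ,   1.    ]]), 'cam_to_world': array([[-0.0084, -0.9835,  0.1809,  0.312 ],
       [-1.    ,  0.0078, -0.0039, -0.3211],
       [ 0.0024, -0.1809, -0.9835,  0.8769],
       [ 0.    ,  0.    ,  0.    ,  1.    ]])}
side {'camera_matrix': array([[423.2035,   0.    , 278.3303],
       [  0.    , 423.2035, 205.795 ],
       [  0.    ,   0.    ,   1.    ]]), 'cam_to_world': array([[-0.8534,  0.4147, -0.3158,  0.7556],
       [ 0.5212,  0.6767, -0.52  ,  0.1137],
       [-0.0019, -0.6084, -0.7937,  0.702 ],
       [ 0.    ,  0.    ,  0.    ,  1.    ]])}
wrist {'camera_matrix': array([[325.1923,   0.    , 274.8503],
       [  0.    , 325.1923, 208.2696],
       [  0.    ,   0.    ,   1.    ]]), 'T_tool_cam': array([[-0.0012, -0.9586, -0.2847,  0.0732],
       [ 1.    , -0.0012, -0.0001,  0.001 ],
       [-0.0002, -0.2847,  0.9586, -0.1598],
       [ 0.    ,  0.    ,  0.    ,  1.    ]])}
```

View pics/top0.png

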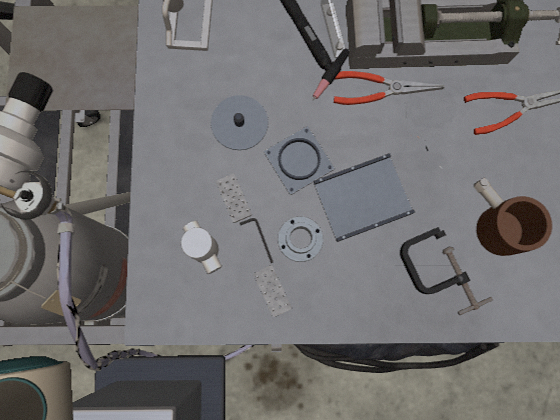

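View pics/side0.png

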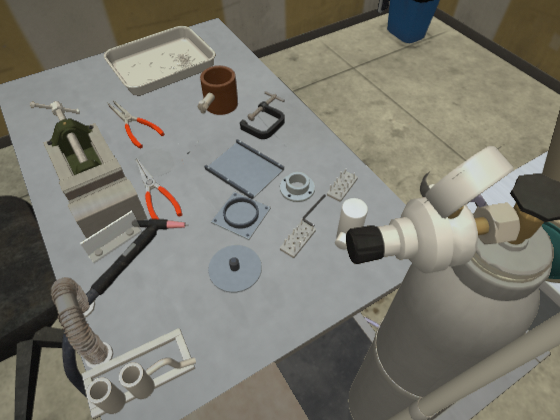

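The top view shows the tee (200,247), flange (300,238), plates (233,198) and (272,290), pallet (363,197), ring (299,158), spigot (239,122) and key (243–270, 220–262). Next I'll enlarge both views and segment them.

```bash
cat > h.py <<'E'
import cv2,numpy as np
from rig import imaging,get_state
np.set_printoptions(precision=4,suppress=True)
P={n:imaging.camera_params(n) for n in("top","side","wrist")}
def ray(n,uv,pose=None):
    K=P[n]["camera_matrix"];x=(uv[0]-K[0,2])/K[0,0];y=(uv[1]-K[1,2])/K[1,1]
    if n=="wrist":
        t=np.hypot(x,y)+1e-12;d=np.array([x/t*np.sin(t),y/t*np.sin(t),np.cos(t)]);T=pose@P[n]["T_tool_cam"]
    else: d=np.array([x,y,1]);T=P[n]["cam_to_world"]
    d=T[:3,:3]@d;return T[:3,3],d/np.linalg.norm(d)
def onz(n,uv,z,pose=None):
    o,d=ray(n,uv,pose);return o+d*(z-o[2])/d[2]
def tri(r1,r2):
    A=np.zeros((3,3));b=np.zeros(3)
    for o,d in(r1,r2):M=np.eye(3)-np.outer(d,d);A+=M;b+=M@o
    p=np.linalg.solve(A,b);return p,[np.linalg.norm(np.cross(p-o,d)) for o,d in(r1,r2)]
def tool():
    s=get_state();w,x,y,z=s["ee_rot"];from scipy.spatial.transform import Rotation as R
    T=np.eye(4);T[:3,:3]=R.from_quat([x,y,z,w]).as_matrix();T[:3,3]=s["position"];return T
E
python3 - <<'E'
import cv2
t=cv2.imread("pics/top0.png");s=cv2.imread("pics/side0.png")
cv2.imwrite("pics/tc.png",cv2.resize(t[100:325,170:430],None,fx=2.6,fy=2.6,interpolation=cv2.INTER_CUBIC))
cv2.imwrite("pics/sc.png",cv2.resize(s[130:300,190:390],None,fx=3.5,fy=3.5,interpolation=cv2.INTER_CUBIC))
E
```

```text
(no output)
```

View pics/tc.png

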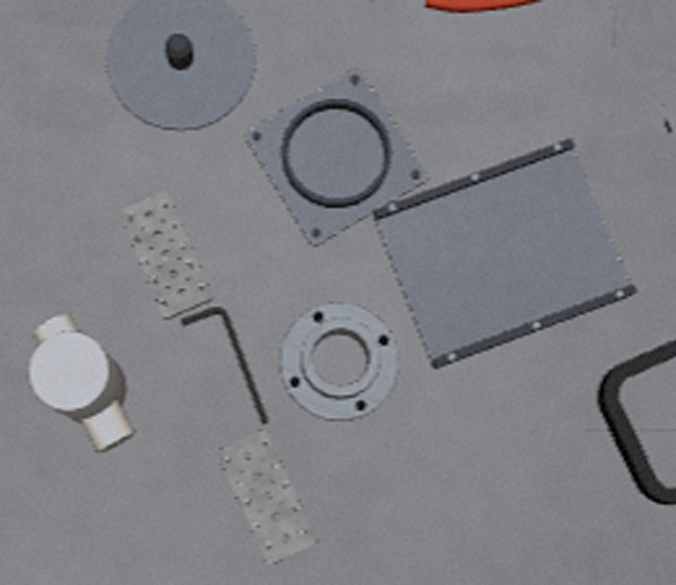

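View pics/sc.png

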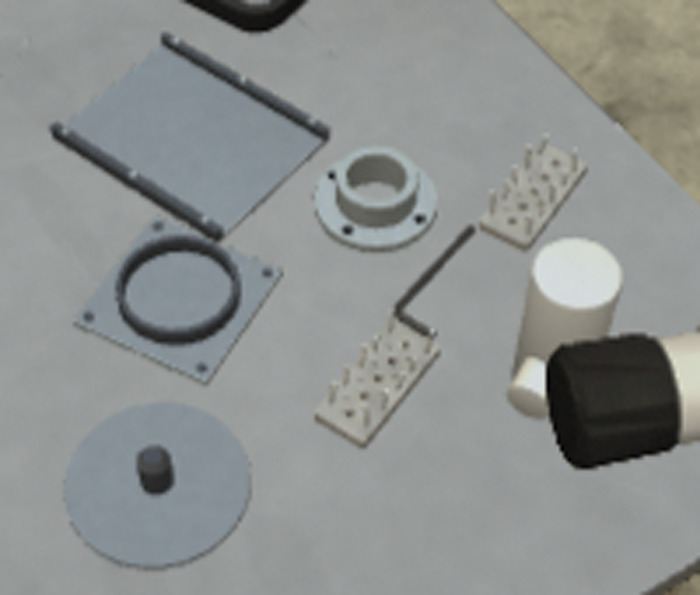

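The enlarged crops show all the features clearly. I'll triangulate matching points from the two views (crop pixels mapped back to the originals), and the black cap too, as it's an obstacle.

Run:
```python
from h import *
T=lambda p:(p[0]/2.6+170-.3,p[1]/2.6+100-.3)
S=lambda p:(p[0]/3.5+190-.35,p[1]/3.5+130-.35)
F=dict(tee_top=((70,371),(577,275)),collar_bore=((341,358),(381,177)),spigot=((179,40),(153,453)),ring=((335,153),(180,286)),
pl1a=((123,209),(318,412)),pl1b=((168,320),(440,347)),pl1c=((164,193),(340,395)),pl2a=((220,450),(482,222)),pl2b=((317,543),(587,165)),
pal1=((375,213),(222,235)),pal2=((573,143),(52,130)),pal3=((434,366),(328,135)),pal4=((635,290),(165,38)),
key1=((185,320),(433,330)),key2=((265,421),(472,228)))
for k,(a,b) in F.items(): print(k,*tri(ray("top",T(a)),ray("side",S(b))))
print("cap",*tri(ray("top",(35,90)),ray("side",(352,245))))
def pl(c,z):
    return np.array([onz("top",T(p),z)[:2] for p in c])
for n,c,z in(("p1",[(123,209),(164,193),(212,300),(168,320)],.008),("p2",[(220,450),(268,430),(317,543),(268,562)],.008),("pal",[(375,213),(573,143),(635,290),(434,366)],.012),("sq",[(247,137),(354,70),(427,178),(315,245)],.004)):
    q=pl(c,z);print(n,q.mean(0),q.tolist(),[np.degrees(np.arctan2(*(q[(i+1)%4]-q[i])[::-1])) for i in range(4)],[np.linalg.norm(q[(i+1)%4]-q[i]) for i in range(4)])
for n,p,z in(("tee",(70,371),.1),("flange",(341,358),.028),("fl disc",(339,361),.008),("spig base",(182,57),.004),("ring",(335,153),.016),("stub1",(57,330),.034),("stub2",(112,430),.034)):print(n,onz("top",T(p),z))
```

```text
tee_top [ 0.4031 -0.2056  0.0996] [np.float64(0.00043139708485699044), np.float64(0.0004313970848571463)]
collar_bore [ 0.4175 -0.3634  0.0295] [np.float64(0.0012519089972977506), np.float64(0.0012519089972976777)]
spigot [ 0.6241 -0.2621  0.0364] [np.float64(0.001117109405999028), np.float64(0.0011171094059990074)]
ring [ 0.5544 -0.3632  0.0159] [np.float64(0.00019220095007490537), np.float64(0.00019220095007499034)]
pl1a [ 0.5253 -0.2348  0.0255] [np.float64(0.012341094427970285), np.float64(0.01234109442797036)]
pl1b [ 0.4465 -0.2544  0.0069] [np.float64(0.0003078183546379838), np.float64(0.00030781835463791475)]
pl1c [ 0.5221 -0.2497  0.0269] [np.float64(0.004972149800156721), np.float64(0.004972149800156671)]
pl2a [ 0.372  -0.2975  0.0228] [np.float64(0.013151549272456063), np.float64(0.013151549272456013)]
pl2b [ 0.2945 -0.3371 -0.0021] [np.float64(0.015659628162418837), np.float64(0.01565962816241884)]
pal1 [ 0.5142 -0.388   0.011 ] [np.float64(0.001417515189850302), np.float64(0.00141751518985029)]
pal2 [ 0.5624 -0.5207  0.0074] [np.float64(0.00010411145168533865), np.float64
[... 1896 characters left out ...]
59120719366)]
sq [ 0.5551 -0.3644] [[0.5692448583257381, -0.30589551685424426], [0.6150967903972557, -0.37757448257845894], [0.5403525127915043, -0.4242426628858024], [0.4958809564892505, -0.34990804672859677]] [np.float64(-57.39357789528533), np.float64(-148.0205282792328), np.float64(120.89046849460875), np.float64(30.960419315741866)] [np.float64(0.08508979846012216), np.float64(0.08811711574946354), np.float64(0.08662190530797409), np.float64(0.08555328677856018)]
tee [ 0.4033 -0.206   0.1   ]
flange [ 0.4186 -0.3644  0.028 ]
fl disc [ 0.4192 -0.3641  0.008 ]
spig base [ 0.6251 -0.2627  0.004 ]
ring [ 0.5545 -0.3634  0.016 ]
stub1 [ 0.4368 -0.1876  0.034 ]
stub2 [ 0.3745 -0.2227  0.034 ]
```

View pics/wrist0.png

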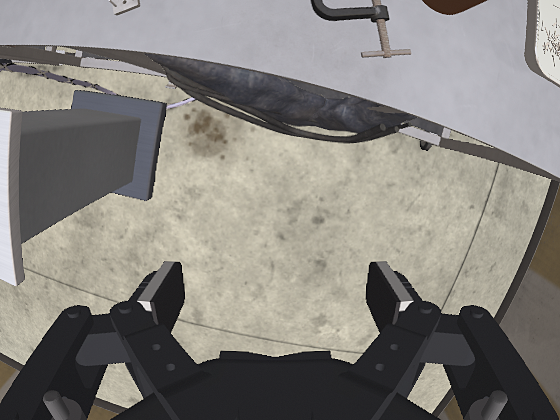

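The wrist view shows only the open fingers, the bench edge and part of the cart, with no workpieces. I'll check the obstacle on the left (a cylinder with a valve) before routing the arm past it.

Run:
```python
import cv2,numpy as np
t=cv2.imread("pics/top0.png")[50:420,0:170];s=cv2.imread("pics/side0.png")[130:420,330:560]
a=cv2.resize(t,None,fx=1.6,fy=1.6);b=cv2.resize(s,None,fx=2,fy=2)
c=np.zeros((592,a.shape[1]+b.shape[1],3),np.uint8);c[:592,:a.shape[1]]=a[:592];c[:b.shape[0],a.shape[1]:]=b
print(a.shape,b.shape);cv2.imwrite("pics/obs.png",c)
```

```text
(592, 272, 3) (580, 460, 3)
```

View pics/obs.png

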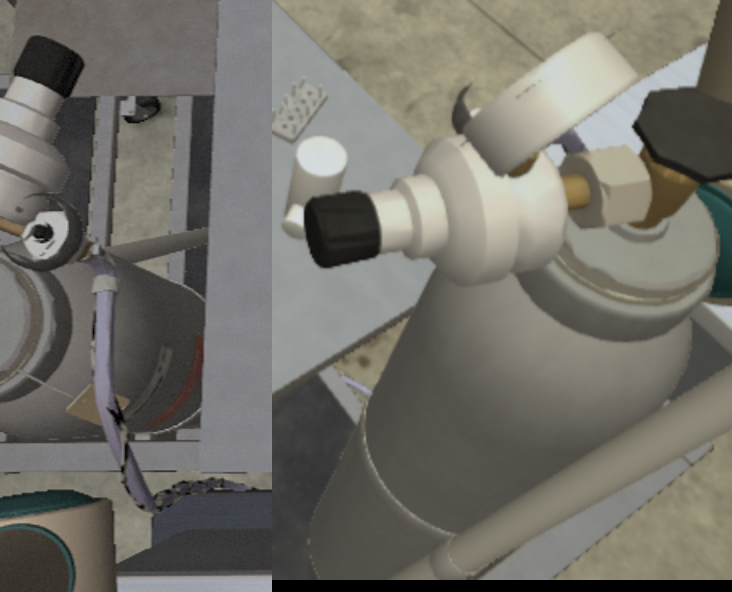

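Run:
```python
from h import *
T=lambda p:(p[0]/1.6,p[1]/1.6+50)
S=lambda p:((p[0]-272)/2+330,p[1]/2+130)
for k,a,b in(("cap",(50,60),(330,228)),("body",(30,150),(490,210)),("hose_out",(95,250),(460,100)),("hexknob",(40,232),(520,170)),("neck",(10,310),(640,240)),("gauge?",(40,232),(560,80))):print(k,*tri(ray("top",T(a)),ray("side",S(b))))
```

```text
cap [ 0.5552 -0.0488  0.3172] [np.float64(0.0005967761010391968), np.float64(0.0005967761010392526)]
body [ 0.4822 -0.0247  0.3129] [np.float64(0.014646141676259964), np.float64(0.014646141676259933)]
hose_out [ 0.4216 -0.0854  0.3051] [np.float64(0.0016168780499172108), np.float64(0.0016168780499172025)]
hexknob [ 0.4309 -0.0356  0.2982] [np.float64(0.007223084634021003), np.float64(0.007223084634021004)]
neck [0.3767 0.0168 0.2495] [np.float64(0.018411108596664914), np.float64(0.01841110859666493)]
gauge? [ 0.4159 -0.0545  0.3513] [np.float64(0.014529973721136923), np.float64(0.014529973721136855)]
```

The cylinder and regulator stay at y > −0.09 and below about 0.36 m, so the arm's plane clears them. I'll start with the tee and move towards it.

```bash
python3 -m inch '[{"claw":1,"travel":[0.7,0.9,0.15],"turn":0.037},{"claw":1,"travel":[0.7,0.9,0.15],"turn":0.037},{"claw":1,"travel":[0.7,0.9,0.15],"turn":0.037},{"claw":1,"travel":[0.7,0.9,0.15],"turn":0.037},{"claw":1,"travel":[0.7,0.9,0.15],"turn":0.037}]' 60
```

```text
clock: 0.65
position: [0.274, -0.3764, 0.2444]
ee_rot: [-0.0, 0.985, 0.174, 0.001]
contact_force: [-0.0, -0.6, -0.1]
width: 0.0852
gripper_force: 0.0
```

Run:
```python
from h import *
np.save("pose1.npy",tool());cv2.imwrite("pics/w1.png",imaging.get_image("wrist")[:,:,::-1])
```

```text
(no output)
```

View pics/w1.png

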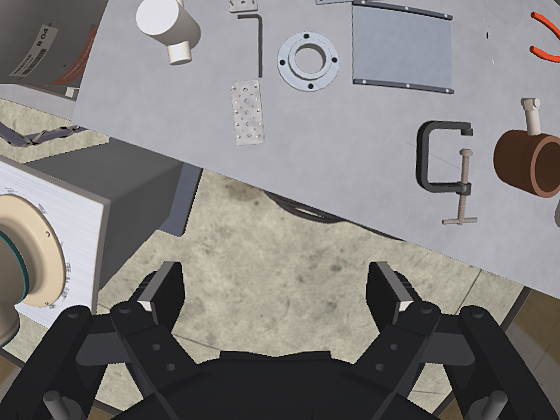

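The wrist view shows the tee top (162,16), collar bore (309,61) and plate 2 centre (247,112). I'll compare those with the fixed cameras.

```bash
python3 - <<'E'
from h import *
p=np.load("pose1.npy")
for n,u,z in(("tee",(162,16),.1),("bore",(309,61),.028),("plate2",(247.5,112),.008),("disc",(308,62),.008)):print(n,onz("wrist",u,z,p))
E
python3 -m inch '[{"claw":1,"travel":[0.64,0.85,-0.15],"turn":0},{"claw":1,"travel":[0.64,0.85,-0.15],"turn":0},{"claw":1,"travel":[0.64,0.85,-0.15],"turn":0},{"claw":1,"travel":[0.64,0.85,-0.15],"turn":0},{"claw":1,"travel":[0.64,0.85,-0.15],"turn":0}]' 60
```

```text
tee [ 0.4025 -0.2149  0.1   ]
bore [ 0.4157 -0.3671  0.028 ]
plate2 [ 0.335  -0.3201  0.008 ]
disc [ 0.4179 -0.3672  0.008 ]
clock: 1.2
position: [0.402, -0.2056, 0.2132]
ee_rot: [-0.001, 0.984, 0.176, 0.0]
contact_force: [0.2, -0.8, 0.2]
width: 0.0851
gripper_force: 0.0
```

```bash
python3 -m inch '[{"claw":1,"travel":[0,0,-0.25],"turn":0},{"claw":1,"travel":[0,0,-0.5],"turn":0},{"claw":1,"travel":[0,0,-0.66],"turn":0},{"claw":1,"travel":[0,0,-0.66],"turn":0},{"claw":-0.2,"travel":[0,0,-0.66],"turn":0}]' 60; python3 -m inch '[{"claw":-0.5,"travel":[0,0,0],"turn":0},{"claw":-0.5,"travel":[0,0,0],"turn":0},{"claw":-0.5,"travel":[0,0,0],"turn":0},{"claw":-0.5,"travel":[0,0,0],"turn":0},{"claw":-0.5,"travel":[0,0,0],"turn":0}]' 60
```

```text
clock: 1.7
position: [0.4009, -0.2099, 0.0823]
ee_rot: [-0.0, 0.985, 0.174, -0.0]
contact_force: [0.7, 0.1, -0.1]
width: 0.0735
gripper_force: 0.0
clock: 2.2
position: [0.4011, -0.2099, 0.0828]
ee_rot: [0.001, 0.985, 0.174, 0.001]
contact_force: [0.2, 0.5, 5.0]
width: 0.0211
gripper_force: 2.2
```

The width of 21 mm means the column isn't between the pads, so I'll look.

Run:
```python
from h import *
a=imaging.get_image("wrist")[:,:,::-1];b=imaging.get_image("side")[:,:,::-1];t=imaging.get_image("top")[:,:,::-1]
c=np.zeros((600,800,3),np.uint8);c[:300,:400]=cv2.resize(a,(400,300));c[:300,400:]=cv2.resize(b[130:340,230:510],(400,300));c[300:,:400]=cv2.resize(t[140:350,110:390],(400,300));cv2.imwrite("pics/m1.png",c);s=get_state();print(s["position"],s["width"],s["gripper_force"],s["contact_force"])
```

```text
[ 0.401  -0.2099  0.0828] 0.021499238786878577 3.0050119434599765 [-0.8068 -0.0397  6.6727]
```

View pics/m1.png

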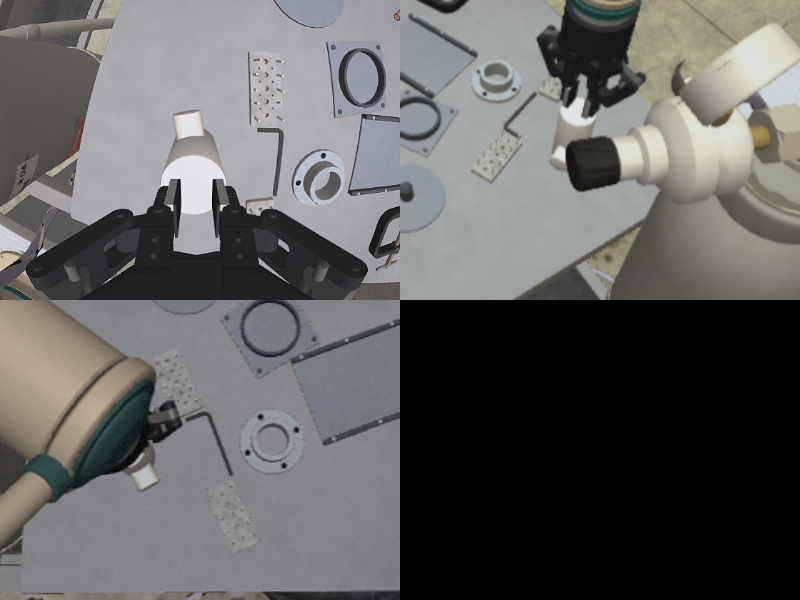

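The pads are resting on the tee's top face (TCP reads 0.083, the top is at 0.100), so the fingertips really sit about 17 mm behind the reported TCP, not 19 mm ahead of it. In the first wrist picture the open tips also come out about 30 mm behind. I'll raise, open, re-centre and go deeper, watching the force.

```bash
python3 -m inch '[{"claw":-0.5,"travel":[0.01,0.02,0.15],"turn":0},{"claw":1,"travel":[0.01,0.02,0.2],"turn":0},{"claw":1,"travel":[0.01,0.02,0.2],"turn":0},{"claw":1,"travel":[0.01,0.02,0.2],"turn":0},{"claw":1,"travel":[0.01,0.02,0.2],"turn":0}]' 60; python3 -m inch '[{"claw":1,"travel":[0,0,0],"turn":0},{"claw":1,"travel":[0,0,0],"turn":0},{"claw":1,"travel":[0,0,0],"turn":0}]'
python3 - <<'E'
from h import *
p=tool();cv2.imwrite("pics/w2.png",imaging.get_image("wrist")[:,:,::-1]);np.save("pose2.npy",p);print(p)
E
```

```text
clock: 2.85
position: [0.4019, -0.2051, 0.121]
ee_rot: [-0.001, 0.985, 0.174, -0.001]
contact_force: [-1.1, -0.0, 0.1]
width: 0.0781
gripper_force: 0.0
clock: 3.15
position: [0.4024, -0.2054, 0.1216]
ee_rot: [-0.0, 0.985, 0.174, -0.0]
contact_force: [0.1, -0.3, 0.9]
width: 0.0855
gripper_force: 0.0
[[ 0.9397  0.3419 -0.0007  0.4024]
 [ 0.3419 -0.9397  0.0004 -0.2054]
 [-0.0005 -0.0006 -1.      0.1216]
 [ 0.      0.      0.      1.    ]]
```

View pics/w2.png

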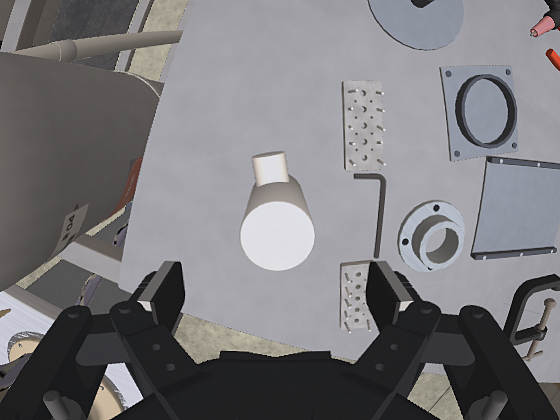

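The wrist picture shows the tee top (278,235), plate 1 centre (364,125), collar rim (438,242), ring rim (487,110) and plate 2 partly hidden.

```bash
python3 - <<'E'
from h import *
p=np.load("pose2.npy");q=np.load("pose1.npy")
for n,u,z in(("tee",(278,235),.1),("bore",(439,242),.028),("plate1",(363.5,125),.008),("ring",(487,110),.016)):print(n,onz("wrist",u,z,p))
print(tri(ray("wrist",(278,235),p),ray("wrist",(162,16),q)))
E
python3 -m inch '[{"claw":1,"travel":[0.005,0,-0.1],"turn":0},{"claw":1,"travel":[0.005,0,-0.2],"turn":0},{"claw":1,"travel":[0.005,0,-0.3],"turn":0},{"claw":1,"travel":[0.005,0,-0.4],"turn":0},{"claw":1,"travel":[0.005,0,-0.4],"turn":0}]'
```

```text
tee [ 0.4058 -0.2073  0.1   ]
bore [ 0.4219 -0.3608  0.028 ]
plate1 [ 0.4905 -0.2549  0.008 ]
ring [ 0.5549 -0.3619  0.016 ]
(array([ 0.4035, -0.2095,  0.0904]), [np.float64(0.0014016893346680821), np.float64(0.001401689334667949)])
clock: 3.7
position: [0.4018, -0.2042, 0.04]
ee_rot: [-0.002, 0.985, 0.174, -0.002]
contact_force: [0.0, 0.8, 0.6]
width: 0.0854
gripper_force: 0.0
```

```bash
python3 -m inch '[{"claw":0.2,"travel":[0.015,-0.015,-0.01],"turn":0},{"claw":0,"travel":[0.015,-0.015,-0.01],"turn":0},{"claw":-0.2,"travel":[0.015,-0.015,-0.01],"turn":0},{"claw":-0.2,"travel":[0.015,-0.015,-0.01],"turn":0},{"claw":-0.2,"travel":[0.015,-0.015,-0.01],"turn":0}]' 60;python3 -m inch '[{"claw":-0.2,"travel":[0,0,0],"turn":0},{"claw":-0.2,"travel":[0,0,0],"turn":0}]'
```

```text
clock: 4.2
position: [0.4069, -0.2082, 0.041]
ee_rot: [0.0, 0.985, 0.173, 0.001]
contact_force: [-0.2, 2.9, 5.5]
width: 0.045
gripper_force: 60.0
clock: 4.4
position: [0.407, -0.2082, 0.041]
ee_rot: [0.0, 0.985, 0.173, 0.001]
contact_force: [0.2, 3.0, 6.6]
width: 0.045
gripper_force: 60.0
```

```bash
python3 -m inch '[{"claw":-0.2,"travel":[0,0,0.2],"turn":0},{"claw":-0.2,"travel":[0,0,0.4],"turn":0},{"claw":-0.2,"travel":[0.2,-0.2,0.4],"turn":0},{"claw":-0.2,"travel":[0.37,-0.38,0.4],"turn":0},{"claw":-0.2,"travel":[0.37,-0.38,0.4],"turn":0}]'; python3 -m inch '[{"claw":-0.2,"travel":[0.2,-0.2,0],"turn":0},{"claw":-0.2,"travel":[0.37,-0.385,0],"turn":0},{"claw":-0.2,"travel":[0.37,-0.385,0],"turn":0},{"claw":-0.2,"travel":[0.37,-0.385,0],"turn":0},{"claw":-0.2,"travel":[0.37,-0.385,0],"turn":0}]'
python3 - <<'E'
from h import *
b=imaging.get_image("side")[:,:,::-1];t=imaging.get_image("top")[:,:,::-1];p=tool();print(p[:3,3],get_state()["width"])
c=np.zeros((420,800,3),np.uint8);c[:,:400]=cv2.resize(b[130:340,150:350],(400,420));c[:,400:]=cv2.resize(imaging.get_image("wrist")[:,:,::-1],(400,300))[:,:] if 0 else cv2.resize(imaging.get_image("wrist")[:,80:480,::-1],(400,420));cv2.imwrite("pics/m2.png",c)
E
```

```text
clock: 4.9
position: [0.4862, -0.2907, 0.1204]
ee_rot: [0.004, 0.985, 0.173, 0.003]
contact_force: [-1.2, -0.5, -6.6]
width: 0.0448
gripper_force: 63.9
clock: 5.4
position: [0.5528, -0.36, 0.1183]
ee_rot: [-0.002, 0.985, 0.174, -0.002]
contact_force: [0.1, 0.9, -6.5]
width: 0.045
gripper_force: 64.7
[ 0.5531 -0.36    0.1194] 0.045029504335075625
```

View pics/m2.png

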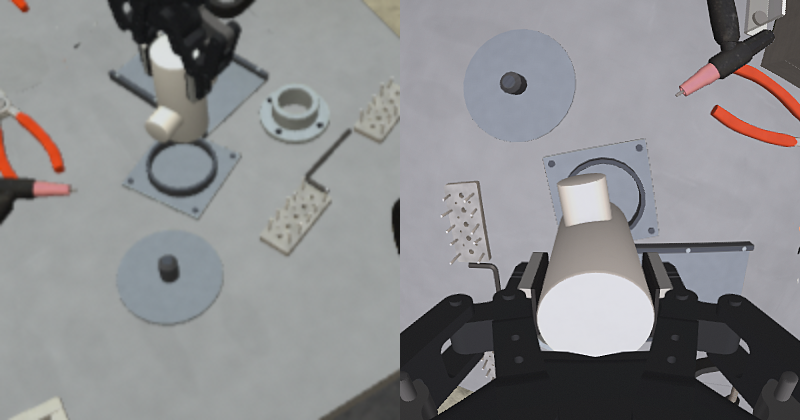

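Run:
```python
from h import *
p=tool();print(p[:3,3]);print(onz("wrist",(277,313),.1784,p)); print(onz("side",(150+184/2,130+124/2),.0784))
T=P["side"]["cam_to_world"];K=P["side"]["camera_matrix"]
for w in([.5547,-.363,.0784],[.5547,-.363,.1784]):
    c=np.linalg.inv(T)@np.r_[w,1];u=K@(c[:3]/c[2]);print(u[:2],(u[0]-150)*2,(u[1]-130)*2)
```

```text
[ 0.5534 -0.3602  0.1198]
[ 0.5563 -0.3611  0.1784]
[ 0.5492 -0.3593  0.0784]
[238.5241 191.8722] 177.04824424571666 123.74447629691372
[234.0648 154.9319] 168.12969306498144 49.863778749931896
```

```bash
python3 -m inch '[{"claw":-0.2,"travel":[0.005,-0.013,0],"turn":0},{"claw":-0.2,"travel":[0.005,-0.013,-0.15],"turn":0},{"claw":-0.2,"travel":[0.005,-0.013,-0.3],"turn":0},{"claw":-0.2,"travel":[0.005,-0.013,-0.34],"turn":0},{"claw":-0.2,"travel":[0.005,-0.013,-0.34],"turn":0}]'; python3 -m inch '[{"claw":-0.2,"travel":[0,0,-0.015],"turn":0},{"claw":-0.2,"travel":[0,0,-0.03],"turn":0},{"claw":-0.2,"travel":[0,0,-0.03],"turn":0}]'
```

```text
clock: 6.05
position: [0.5545, -0.3632, 0.0508]
ee_rot: [-0.001, 0.985, 0.174, -0.001]
contact_force: [0.3, 0.1, -5.3]
width: 0.0448
gripper_force: 64.7
clock: 6.35
position: [0.5561, -0.3645, 0.0469]
ee_rot: [0.001, 0.985, 0.174, 0.0]
contact_force: [-0.9, 0.8, -6.1]
width: 0.0448
gripper_force: 64.7
```

```bash
python3 -m inch '[{"claw":-0.2,"travel":[0,0,-0.01],"turn":0},{"claw":-0.2,"travel":[0,0,-0.015],"turn":0},{"claw":-0.2,"travel":[0,0,-0.015],"turn":0}]'
```

```text
clock: 6.65
position: [0.5565, -0.3645, 0.0453]
ee_rot: [0.001, 0.985, 0.174, 0.001]
contact_force: [-1.1, 3.0, 5.8]
width: 0.0449
gripper_force: 66.0
```

```bash
python3 -m inch '[{"claw":0.6,"travel":[0,0,0],"turn":0},{"claw":0.6,"travel":[0,0,0],"turn":0},{"claw":0.6,"travel":[0,0,0],"turn":0},{"claw":0.6,"travel":[0,0,0.1],"turn":0},{"claw":0.6,"travel":[0,0,0.35],"turn":0}]'; python3 -m inch '[{"claw":0.6,"travel":[0,0,0.2],"turn":0},{"claw":0.6,"travel":[0,0,0.4],"turn":0},{"claw":0.6,"travel":[-0.3,0,0.4],"turn":0},{"claw":0.6,"travel":[-0.65,0,0.2],"turn":0},{"claw":0.6,"travel":[-0.65,0,0.2],"turn":0}]'
python3 - <<'E'
from h import *
p=tool();np.save("pose3.npy",p);print(p[:3,3],get_state()["width"]);b=imaging.get_image("wrist")[:,:,::-1];s=imaging.get_image("side")[:,:,::-1]
c=np.zeros((420,780,3),np.uint8);c[:,:560]=b;c[:330,560:]=cv2.resize(s[130:295,190:300],(220,330));cv2.imwrite("pics/m3.png",c)
E
```

```text
clock: 7.15
position: [0.5527, -0.362, 0.1085]
ee_rot: [-0.004, 0.985, 0.174, -0.004]
contact_force: [0.9, -0.2, -0.2]
width: 0.0682
gripper_force: 0.0
clock: 7.65
position: [0.4237, -0.364, 0.1531]
ee_rot: [0.001, 0.985, 0.174, -0.0]
contact_force: [-0.2, -0.5, -0.5]
width: 0.0686
gripper_force: 0.0
[ 0.4237 -0.364   0.1531] 0.0685940167006846
```

View pics/m3.png

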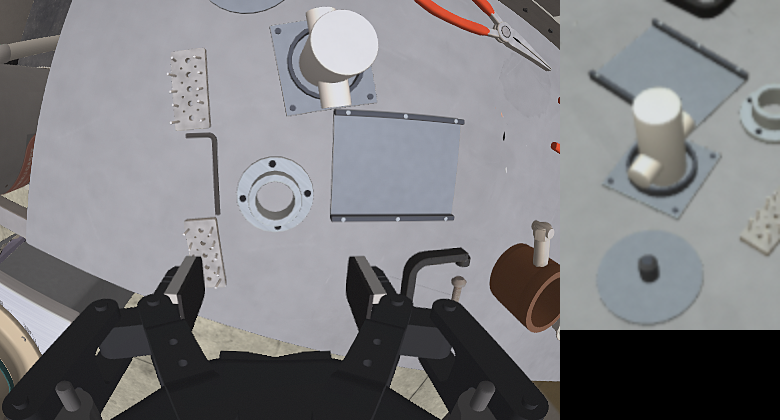

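The tee stands in the ring. The wrist view shows the collar (275,197), plate 1 (190,88) and the pallet corners.

Run:
```python
from h import *
p=np.load("pose3.npy")
for n,u,z in(("collar",(275,197),.028),("plate1",(190,88),.008),("pa",(334,111),.012),("pb",(464,121),.012),("pc",(454,219),.012),("pd",(330,220),.012),("tee",(343,46),.104)):print(n,onz("wrist",u,z,p))
q=np.array([onz("wrist",u,.012,p) for u in((334,111),(464,121),(454,219),(330,220))]);print(q.mean(0))
```

```text
collar [ 0.4233 -0.3656  0.028 ]
plate1 [ 0.4914 -0.256   0.008 ]
pa [ 0.5153 -0.3901  0.012 ]
pb [ 0.5632 -0.5218  0.012 ]
pc [ 0.4639 -0.5585  0.012 ]
pd [ 0.416 -0.426  0.012]
tee [ 0.551  -0.3653  0.104 ]
[ 0.4896 -0.4741  0.012 ]
```

```bash
python3 -m inch '[{"claw":0.6,"travel":[-0.013,-0.003,-0.2],"turn":0},{"claw":0.6,"travel":[-0.013,-0.003,-0.4],"turn":0},{"claw":0.6,"travel":[-0.013,-0.003,-0.6],"turn":0},{"claw":0.6,"travel":[-0.013,-0.003,-0.7],"turn":0},{"claw":0.6,"travel":[-0.013,-0.003,-0.74],"turn":0}]'; python3 -m inch '[{"claw":0.6,"travel":[0,0,-0.025],"turn":0},{"claw":0.6,"travel":[0,0,-0.05],"turn":0},{"claw":0.6,"travel":[0,0,-0.05],"turn":0}]'
```

```text
clock: 8.25
position: [0.4227, -0.3639, 0.0028]
ee_rot: [-0.001, 0.985, 0.174, -0.001]
contact_force: [0.7, -0.0, -0.2]
width: 0.0684
gripper_force: 0.0
clock: 8.55
position: [0.4237, -0.3653, -0.0044]
ee_rot: [0.001, 0.985, 0.174, 0.0]
contact_force: [0.5, -0.3, 0.3]
width: 0.0684
gripper_force: 0.0
```

```bash
python3 -m inch '[{"claw":0.3,"travel":[-0.01,0,0],"turn":0},{"claw":0,"travel":[-0.01,0,0],"turn":0},{"claw":0,"travel":[-0.01,0,0],"turn":0},{"claw":0,"travel":[-0.01,0,0],"turn":0},{"claw":0,"travel":[-0.01,0,0],"turn":0}]' 60;python3 -m inch '[{"claw":0,"travel":[0,0,0],"turn":0},{"claw":0,"travel":[0,0,0],"turn":0}]'
```

```text
clock: 9.05
position: [0.4212, -0.3651, -0.0033]
ee_rot: [0.001, 0.985, 0.174, 0.0]
contact_force: [-1.4, 0.3, 6.8]
width: 0.0479
gripper_force: 60.6
clock: 9.25
position: [0.4212, -0.3651, -0.0033]
ee_rot: [0.001, 0.985, 0.174, 0.0]
contact_force: [-1.3, 0.5, 6.8]
width: 0.0476
gripper_force: 60.6
```

```bash
python3 -m inch '[{"claw":0,"travel":[0,0,0.2],"turn":0},{"claw":0,"travel":[0,0,0.45],"turn":0},{"claw":0,"travel":[0,0.05,0.7],"turn":0},{"claw":0,"travel":[0.15,0.2,0.7],"turn":0},{"claw":0,"travel":[0.3,0.35,0.7],"turn":0}]'; python3 -m inch '[{"claw":0,"travel":[0.2,0.1,0],"turn":0},{"claw":0,"travel":[0.4,0.15,0],"turn":0},{"claw":0,"travel":[0.6,0.16,0],"turn":0},{"claw":0,"travel":[0.72,0.16,0],"turn":0},{"claw":0,"travel":[0.72,0.16,0],"turn":0}]'
python3 - <<'E'
from h import *
b=imaging.get_image("side")[:,:,::-1];p=tool();print(p,get_state()["width"]);np.save("pose4.npy",p)
c=np.zeros((420,800,3),np.uint8);c[:,:400]=cv2.resize(b[130:340,130:330],(400,420));c[:,400:]=imaging.get_image("wrist")[:,80:480,::-1];cv2.imwrite("pics/m4.png",c)
E
```

```text
clock: 9.75
position: [0.482, -0.2953, 0.1378]
ee_rot: [0.002, 0.985, 0.172, 0.002]
contact_force: [0.6, -0.2, -4.0]
width: 0.0478
gripper_force: 64.1
clock: 10.25
position: [0.6284, -0.2621, 0.1343]
ee_rot: [0.0, 0.985, 0.175, 0.001]
contact_force: [-1.5, -0.1, -2.7]
width: 0.0475
gripper_force: 64.1
[[ 0.9392  0.3434 -0.001   0.6258]
 [ 0.3434 -0.9392  0.0004 -0.2621]
 [-0.0008 -0.0007 -1.      0.1341]
 [ 0.      0.      0.      1.    ]] 0.04747215777839161
```

View pics/m4.png

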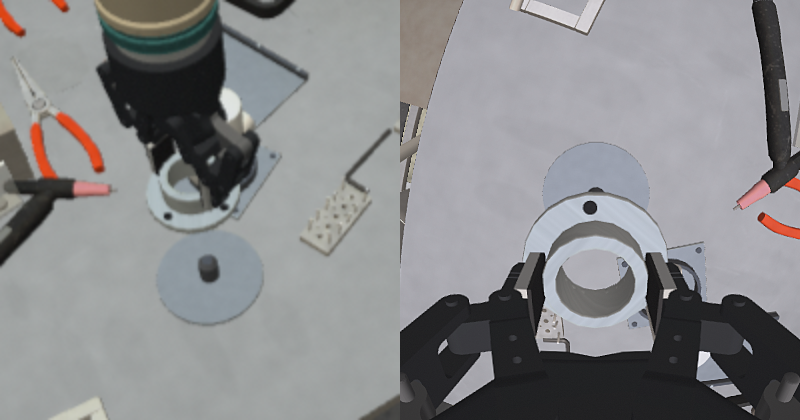

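Run:
```python
from h import *
p=np.load("pose4.npy")
print(onz("wrist",(275,282),.1654,p),onz("wrist",(276,195),.004,p), onz("side",(130+193/2,130+184/2),.165), onz("side",(130+193/2,130+190/2),.145))
q=get_state();print(q["position"])
```

```text
[ 0.6265 -0.263   0.1654] [ 0.6261 -0.2641  0.004 ] [ 0.6271 -0.2531  0.165 ] [ 0.625  -0.2615  0.145 ]
[ 0.6243 -0.2621  0.1342]
```

```bash
python3 -m inch '[{"claw":0,"travel":[0,-0.005,-0.2],"turn":0},{"claw":0,"travel":[0,-0.005,-0.35],"turn":0},{"claw":0,"travel":[0,-0.005,-0.5],"turn":0},{"claw":0,"travel":[0,-0.005,-0.62],"turn":0},{"claw":0,"travel":[0,-0.005,-0.62],"turn":0}]'; python3 -m inch '[{"claw":0,"travel":[0,0,-0.02],"turn":0},{"claw":0,"travel":[0,0,-0.03],"turn":0},{"claw":0,"travel":[0,0,-0.03],"turn":0}]'
```

```text
clock: 10.85
position: [0.6202, -0.2622, 0.0072]
ee_rot: [-0.003, 0.985, 0.173, -0.004]
contact_force: [-0.8, 0.0, -3.7]
width: 0.0478
gripper_force: 64.1
clock: 11.15
position: [0.6257, -0.2642, 0.0065]
ee_rot: [0.001, 0.985, 0.174, 0.001]
contact_force: [-0.7, 0.4, -3.0]
width: 0.0475
gripper_force: 64.1
```

```bash
python3 -m inch '[{"claw":0,"travel":[0,0,-0.01],"turn":0},{"claw":0,"travel":[0,0,-0.02],"turn":0},{"claw":0,"travel":[0,0,-0.025],"turn":0},{"claw":0,"travel":[0,0,-0.025],"turn":0}]'
```

```text
clock: 11.55
position: [0.6253, -0.2638, 0.0008]
ee_rot: [0.0, 0.985, 0.174, 0.0]
contact_force: [-0.6, -0.1, 1.5]
width: 0.0475
gripper_force: 64.5
```

```bash
python3 -m inch '[{"claw":0.5,"travel":[0,0,0],"turn":0},{"claw":0.5,"travel":[0,0,0],"turn":0},{"claw":0.5,"travel":[0,0,0],"turn":0},{"claw":0.5,"travel":[0,0,0.1],"turn":0},{"claw":0.5,"travel":[0,0,0.35],"turn":0}]'; python3 -m inch '[{"claw":0.2,"travel":[0,0,0.2],"turn":0},{"claw":0.2,"travel":[-0.25,0.02,0.3],"turn":0.014},{"claw":0.2,"travel":[-0.5,0.04,0.3],"turn":0.014},{"claw":0.2,"travel":[-0.68,0.04,0.3],"turn":0.014},{"claw":0.2,"travel":[-0.68,0.04,0.3],"turn":0.014}]'
python3 - <<'E'
from h import *
p=tool();np.save("pose5.npy",p);print(p[:3,3],get_state()["width"]);b=imaging.get_image("wrist")[:,:,::-1];s=imaging.get_image("side")[:,:,::-1]
c=np.zeros((420,780,3),np.uint8);c[:,:560]=b;c[:330,560:]=cv2.resize(s[130:295,190:300],(220,330));cv2.imwrite("pics/m5.png",c)
E
```

```text
clock: 12.05
position: [0.6216, -0.2619, 0.0657]
ee_rot: [-0.003, 0.985, 0.174, -0.004]
contact_force: [0.8, -0.1, -0.8]
width: 0.0643
gripper_force: 0.0
clock: 12.55
position: [0.4833, -0.2541, 0.1302]
ee_rot: [-0.001, 0.981, 0.194, -0.002]
contact_force: [0.4, 0.1, 0.3]
width: 0.0513
gripper_force: 0.0
[ 0.4833 -0.2541  0.1302] 0.05129426487197821
```

View pics/m5.png

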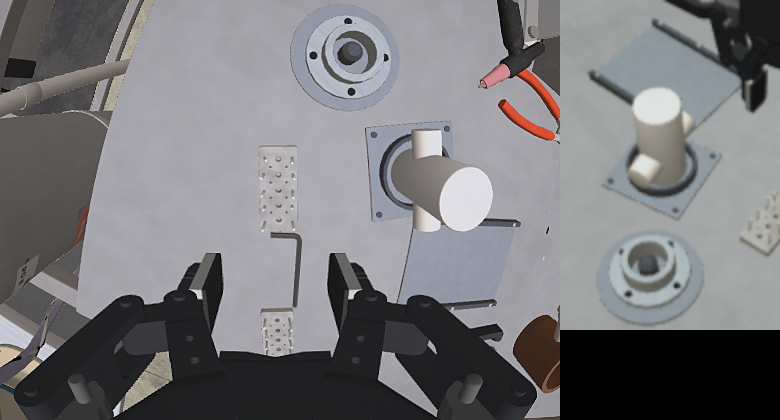

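The flange sits over the spigot. Plate 1's corners are around (259–298, 146–232), square to the fingers.

Run:
```python
from h import *
p=np.load("pose5.npy")
q=np.array([onz("wrist",u,.008,p) for u in((259,147),(297,146),(298,232),(261,232))]);print(q,q.mean(0))
for a,b in((0,3),(1,2)):print(np.degrees(np.arctan2(*(q[a]-q[b])[[1,0]])))
print("key",onz("wrist",(271,236),.005,p),"p2",[onz("wrist",u,.008,p) for u in((261,310),(293,309))])
```

```text
[[ 0.5193 -0.2251  0.008 ]
 [ 0.5327 -0.2552  0.008 ]
 [ 0.4602 -0.2875  0.008 ]
 [ 0.4471 -0.2558  0.008 ]] [ 0.4898 -0.2559  0.008 ]
23.001869401323905
24.00525765437463
key [ 0.4458 -0.2663  0.005 ] p2 [array([ 0.3659, -0.2875,  0.008 ]), array([ 0.3797, -0.3177,  0.008 ])]
```

```bash
python3 -m inch '[{"claw":0.1,"travel":[0.033,-0.007,-0.2],"turn":0.005},{"claw":0.1,"travel":[0.033,-0.007,-0.4],"turn":0.005},{"claw":0.1,"travel":[0.033,-0.007,-0.6],"turn":0.005},{"claw":0.1,"travel":[0.033,-0.007,-0.67],"turn":0.005},{"claw":0.1,"travel":[0.033,-0.007,-0.67],"turn":0.005}]'; python3 -m inch '[{"claw":0.1,"travel":[0,0,-0.01],"turn":0},{"claw":0.1,"travel":[0,0,-0.02],"turn":0},{"claw":0.1,"travel":[0,0,-0.03],"turn":0},{"claw":0.1,"travel":[0,0,-0.03],"turn":0}]'
```

```text
clock: 13.15
position: [0.4957, -0.2564, -0.0069]
ee_rot: [-0.002, 0.979, 0.203, -0.001]
contact_force: [0.4, 0.9, 0.1]
width: 0.0472
gripper_force: 0.0
clock: 13.55
position: [0.4961, -0.2574, -0.0093]
ee_rot: [0.001, 0.979, 0.203, 0.001]
contact_force: [-0.3, -0.4, 0.1]
width: 0.0467
gripper_force: 0.0
```

```bash
python3 -m inch '[{"claw":0.1,"travel":[-0.03,0.008,0],"turn":0},{"claw":0.1,"travel":[-0.03,0.008,-0.01],"turn":0},{"claw":0.1,"travel":[-0.03,0.008,-0.02],"turn":0},{"claw":0.1,"travel":[-0.03,0.008,-0.03],"turn":0},{"claw":0.1,"travel":[-0.03,0.008,-0.03],"turn":0}]'; python3 -m inch '[{"claw":-0.2,"travel":[0,0,0],"turn":0},{"claw":-0.35,"travel":[0,0,0],"turn":0},{"claw":-0.35,"travel":[0,0,0],"turn":0},{"claw":-0.35,"travel":[0,0,0],"turn":0}]' 50
```

```text
clock: 14.05
position: [0.4895, -0.2554, -0.0163]
ee_rot: [-0.0, 0.979, 0.203, -0.0]
contact_force: [-0.1, -0.6, -0.7]
width: 0.0471
gripper_force: 0.0
clock: 14.45
position: [0.4897, -0.2556, -0.0158]
ee_rot: [0.0, 0.979, 0.203, 0.0]
contact_force: [-0.3, 0.3, 2.9]
width: 0.0323
gripper_force: 50.0
```

```bash
python3 -m inch '[{"claw":-0.35,"travel":[0,0,0.1],"turn":0},{"claw":-0.35,"travel":[0,0,0.3],"turn":0},{"claw":-0.35,"travel":[0,0,0.5],"turn":0},{"claw":-0.35,"travel":[0,0,0.75],"turn":0},{"claw":-0.35,"travel":[0,0,0.75],"turn":0}]'; python3 -m inch '[{"claw":-0.35,"travel":[-0.02,-0.2,0],"turn":-0.019},{"claw":-0.35,"travel":[-0.04,-0.45,0],"turn":-0.019},{"claw":-0.35,"travel":[-0.06,-0.7,0],"turn":-0.019},{"claw":-0.35,"travel":[-0.068,-0.909,0],"turn":-0.019},{"claw":-0.35,"travel":[-0.068,-0.909,0],"turn":-0.019}]'
python3 - <<'E'
from h import *
p=tool();np.save("pose6.npy",p);print(p[:3,3],get_state()["width"]);b=imaging.get_image("wrist")[:,:,::-1];s=imaging.get_image("side")[:,:,::-1]
c=np.zeros((420,780,3),np.uint8);c[:,:560]=b;c[:330,560:]=cv2.resize(s[100:265,190:300],(220,330));cv2.imwrite("pics/m6.png",c)
E
```

```text
clock: 14.95
position: [0.4939, -0.2584, 0.1407]
ee_rot: [0.005, 0.979, 0.203, 0.005]
contact_force: [1.2, -0.2, -0.6]
width: 0.0323
gripper_force: 50.1
clock: 15.45
position: [0.4753, -0.4436, 0.1324]
ee_rot: [0.002, 0.985, 0.171, -0.0]
contact_force: [-0.0, 0.5, -1.3]
width: 0.0322
gripper_force: 50.2
[ 0.4753 -0.4436  0.1324] 0.03221400035844329
```

View pics/m6.png

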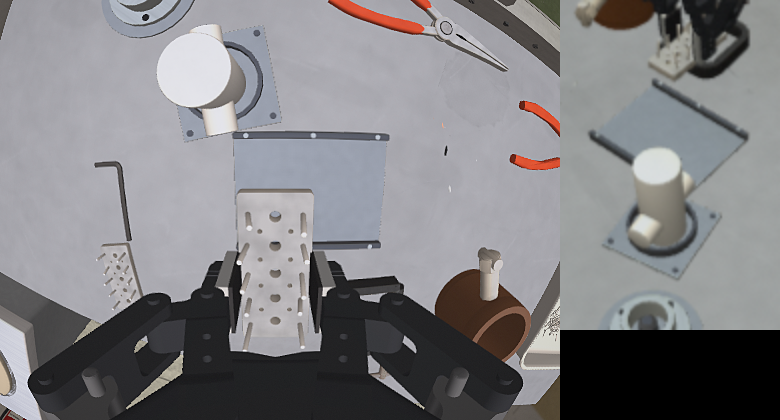

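Run:
```python
from h import *
p=np.load("pose6.npy");print(get_state()["position"])
q=np.array([onz("wrist",u,.156,p) for u in((237,192),(313,191),(316,349),(234,350))]);print(q[:,:2],q.mean(0), np.degrees(np.arctan2(*(q[0]-q[3])[[1,0]])))
print(onz("wrist",(234,134),.012,p),onz("wrist",(389,135),.012,p),onz("wrist",(381,246),.012,p))
```

```text
[ 0.4752 -0.4376  0.1323]
[[ 0.5078 -0.4155]
 [ 0.5193 -0.4463]
 [ 0.4386 -0.4814]
 [ 0.423  -0.4396]] [ 0.4722 -0.4457  0.156 ] 15.83137079127544
[ 0.517  -0.3929  0.012 ] [ 0.5645 -0.5213  0.012 ] [ 0.4647 -0.5585  0.012 ]
```

```bash
python3 -m inch '[{"claw":-0.35,"travel":[0.005,0,-0.2],"turn":0},{"claw":-0.35,"travel":[0.005,0,-0.4],"turn":0},{"claw":-0.35,"travel":[0.005,0,-0.55],"turn":0},{"claw":-0.35,"travel":[0.005,0,-0.66],"turn":0},{"claw":-0.35,"travel":[0.005,0,-0.66],"turn":0}]'; python3 -m inch '[{"claw":-0.35,"travel":[0,0,-0.01],"turn":0},{"claw":-0.35,"travel":[0,0,-0.03],"turn":0},{"claw":-0.35,"travel":[0,0,-0.04],"turn":0},{"claw":-0.35,"travel":[0,0,-0.04],"turn":0}]'
```

```text
clock: 16.05
position: [0.4749, -0.4329, -0.0018]
ee_rot: [-0.004, 0.985, 0.174, -0.002]
contact_force: [-0.4, 0.8, -0.7]
width: 0.0322
gripper_force: 50.1
clock: 16.45
position: [0.4774, -0.4375, -0.0052]
ee_rot: [0.001, 0.985, 0.174, 0.0]
contact_force: [-0.1, -0.2, -0.7]
width: 0.0322
gripper_force: 50.2
```

```bash
python3 -m inch '[{"claw":-0.35,"travel":[0,0,-0.01],"turn":0},{"claw":-0.35,"travel":[0,0,-0.02],"turn":0},{"claw":-0.35,"travel":[0,0,-0.03],"turn":0},{"claw":-0.35,"travel":[0,0,-0.035],"turn":0},{"claw":-0.35,"travel":[0,0,-0.035],"turn":0}]'
```

```text
clock: 16.95
position: [0.4771, -0.4375, -0.0117]
ee_rot: [0.0, 0.985, 0.174, 0.0]
contact_force: [-1.0, 1.0, 6.6]
width: 0.032
gripper_force: 51.0
```

```bash
python3 -m inch '[{"claw":0.1,"travel":[0,0,0],"turn":0},{"claw":0.1,"travel":[0,0,0],"turn":0},{"claw":0.1,"travel":[0,0,0.03],"turn":0},{"claw":0.1,"travel":[0,0,0.2],"turn":0},{"claw":0.1,"travel":[0,0,0.4],"turn":0}]'; python3 -m inch '[{"claw":0.1,"travel":[0,0,0.2],"turn":0},{"claw":0.1,"travel":[-0.15,0.15,0.25],"turn":0.017},{"claw":0.1,"travel":[-0.3,0.3,0.25],"turn":0.017},{"claw":0.1,"travel":[-0.5,0.45,0.25],"turn":0.017},{"claw":0.1,"travel":[-0.72,0.59,0.25],"turn":0.017}]';python3 -m inch '[{"claw":0.1,"travel":[0,0,0],"turn":0},{"claw":0.1,"travel":[0,0,0],"turn":0}]'
python3 - <<'E'
from h import *
b=imaging.get_image("wrist")[:,:,::-1];p=tool();np.save("pose7.npy",p);print(p[:3,3]);s=imaging.get_image("side")[:,:,::-1]
c=np.zeros((420,780,3),np.uint8);c[:,:560]=b;c[:330,560:]=cv2.resize(s[130:295,190:300],(220,330));cv2.imwrite("pics/m7.png",c)
E
```

```text
clock: 17.45
position: [0.476, -0.4362, 0.0662]
ee_rot: [-0.002, 0.985, 0.174, -0.001]
contact_force: [0.3, -1.1, 0.4]
width: 0.0468
gripper_force: 0.0
clock: 17.95
position: [0.3338, -0.3191, 0.1173]
ee_rot: [0.0, 0.98, 0.2, 0.0]
contact_force: [-1.0, -0.6, 0.2]
width: 0.0465
gripper_force: 0.0
clock: 18.15
position: [0.3344, -0.3201, 0.1177]
ee_rot: [0.001, 0.98, 0.2, 0.0]
contact_force: [0.0, -0.8, 0.6]
width: 0.0471
gripper_force: 0.0
[ 0.3356 -0.3215  0.1179]
```

View pics/m7.png

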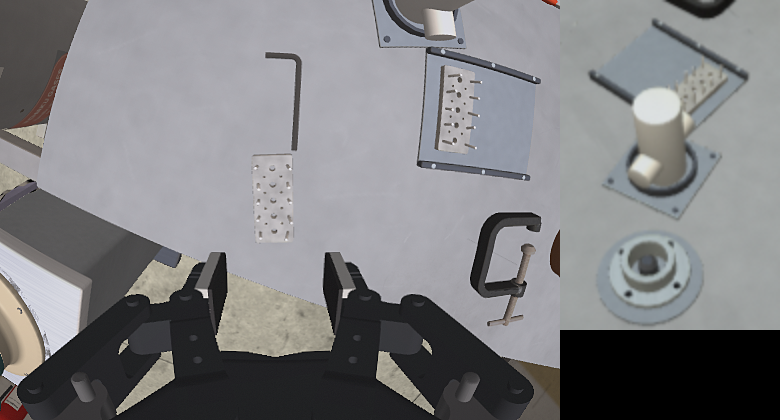

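Plate 1 lies well placed on the pallet. Plate 2's corners are (252,155), (293,154), (294,243) and (256,242). Counting back, that picture was my 15th, one over the limit of 14, so I'll view no more and rely on computed checks.

Run:
```python
from h import *
p=np.load("pose7.npy")
q=np.array([onz("wrist",u,.008,p) for u in((252,155),(293,154),(294,243),(256,242))]);print(q.mean(0),[np.degrees(np.arctan2(*(q[a]-q[b])[[1,0]])) for a,b in((0,3),(1,2))])
c=[onz("wrist",u,.012,p)[:2] for u in((443,67),(476,71),(471,151),(438,150))];print("p1",np.mean(c,0))
d=[onz("wrist",u,.012,p)[:2] for u in((427,49),(540,80),(529,179),(417,164))];print("pal",np.mean(d,0),d);print(get_state()["position"])
```

```text
[ 0.3361 -0.3217  0.008 ] [np.float64(24.53922329894934), np.float64(24.464843557464253)]
p1 [ 0.4805 -0.4409]
pal [ 0.4902 -0.4743] [array([ 0.5143, -0.3901]), array([ 0.5649, -0.5235]), array([ 0.4647, -0.5591]), array([ 0.417 , -0.4244])]
[ 0.3361 -0.322   0.1178]
```

```bash
python3 -m inch '[{"claw":0.1,"travel":[0,0.005,-0.15],"turn":0.004},{"claw":0.1,"travel":[0,0.005,-0.35],"turn":0.004},{"claw":0.1,"travel":[0,0.005,-0.5],"turn":0.004},{"claw":0.1,"travel":[0,0.005,-0.58],"turn":0.004},{"claw":0.1,"travel":[0,0.005,-0.58],"turn":0.004}]'; python3 -m inch '[{"claw":0.1,"travel":[0,0,-0.02],"turn":0},{"claw":0.1,"travel":[0,0,-0.05],"turn":0},{"claw":0.1,"travel":[0,0,-0.07],"turn":0},{"claw":0.1,"travel":[0,0,-0.07],"turn":0}]'
```

```text
clock: 18.75
position: [0.335, -0.3193, -0.0012]
ee_rot: [-0.002, 0.979, 0.206, -0.001]
contact_force: [0.2, 0.1, 0.5]
width: 0.0468
gripper_force: 0.0
clock: 19.15
position: [0.3349, -0.3195, -0.0129]
ee_rot: [0.0, 0.979, 0.206, 0.0]
contact_force: [0.5, -0.3, 0.5]
width: 0.0468
gripper_force: 0.0
```

```bash
python3 -m inch '[{"claw":0.1,"travel":[0.003,-0.005,-0.015],"turn":0},{"claw":0.1,"travel":[0.003,-0.005,-0.015],"turn":0},{"claw":-0.2,"travel":[0.003,-0.005,-0.015],"turn":0},{"claw":-0.35,"travel":[0.003,-0.005,-0.015],"turn":0},{"claw":-0.35,"travel":[0.003,-0.005,-0.015],"turn":0}]' 50; python3 -m inch '[{"claw":-0.35,"travel":[0,0,0],"turn":0},{"claw":-0.35,"travel":[0,0,0],"turn":0}]'
```

```text
clock: 19.65
position: [0.3354, -0.3205, -0.0155]
ee_rot: [0.0, 0.979, 0.206, 0.0]
contact_force: [-0.6, 1.9, 5.6]
width: 0.0318
gripper_force: 49.8
clock: 19.85
position: [0.3354, -0.3204, -0.0155]
ee_rot: [0.0, 0.979, 0.206, 0.0]
contact_force: [-1.1, 1.5, 6.2]
width: 0.0324
gripper_force: 49.8
```

```bash
python3 -m inch '[{"claw":-0.35,"travel":[0,0,0.1],"turn":0},{"claw":-0.35,"travel":[0,0,0.3],"turn":0},{"claw":-0.35,"travel":[0,0,0.5],"turn":0},{"claw":-0.35,"travel":[0,0,0.72],"turn":0},{"claw":-0.35,"travel":[0,0,0.72],"turn":0}]'; python3 -m inch '[{"claw":-0.35,"travel":[0.15,-0.17,0],"turn":-0.021},{"claw":-0.35,"travel":[0.3,-0.35,0],"turn":-0.021},{"claw":-0.35,"travel":[0.45,-0.53,0],"turn":-0.021},{"claw":-0.35,"travel":[0.63,-0.72,0],"turn":-0.021},{"claw":-0.35,"travel":[0.835,-0.945,0],"turn":-0.021}]'; python3 -m inch '[{"claw":-0.35,"travel":[0,0,0],"turn":0},{"claw":-0.35,"travel":[0,0,0],"turn":0},{"claw":-0.35,"travel":[0,0,0],"turn":0}]'
```

```text
clock: 20.35
position: [0.3383, -0.3241, 0.1334]
ee_rot: [0.006, 0.979, 0.206, 0.003]
contact_force: [1.3, -0.2, -0.5]
width: 0.0324
gripper_force: 50.2
clock: 20.85
position: [0.4944, -0.5005, 0.1263]
ee_rot: [-0.001, 0.985, 0.174, -0.0]
contact_force: [1.2, -1.4, -0.9]
width: 0.0322
gripper_force: 50.2
clock: 21.15
position: [0.4925, -0.4984, 0.1266]
ee_rot: [-0.001, 0.985, 0.174, -0.001]
contact_force: [0.1, -0.0, -0.2]
width: 0.0322
gripper_force: 50.3
```

```bash
python3 -m inch '[{"claw":-0.35,"travel":[0.052,-0.06,0],"turn":0},{"claw":-0.35,"travel":[0.052,-0.06,-0.15],"turn":0},{"claw":-0.35,"travel":[0.052,-0.06,-0.3],"turn":0},{"claw":-0.35,"travel":[0.052,-0.06,-0.45],"turn":0},{"claw":-0.35,"travel":[0.052,-0.06,-0.45],"turn":0}]'; python3 -m inch '[{"claw":-0.35,"travel":[0,0,-0.05],"turn":0},{"claw":-0.35,"travel":[0,0,-0.1],"turn":0},{"claw":-0.35,"travel":[0,0,-0.16],"turn":0},{"claw":-0.35,"travel":[0,0,-0.18],"turn":0},{"claw":-0.35,"travel":[0,0,-0.18],"turn":0}]'
```

```text
clock: 21.65
position: [0.5005, -0.5075, 0.0337]
ee_rot: [-0.005, 0.985, 0.174, -0.003]
contact_force: [-0.7, 0.8, -1.4]
width: 0.0322
gripper_force: 50.3
clock: 22.15
position: [0.5036, -0.5113, 0.0012]
ee_rot: [-0.001, 0.985, 0.174, -0.0]
contact_force: [0.6, 0.5, -0.6]
width: 0.0323
gripper_force: 50.3
```

```bash
python3 -m inch '[{"claw":-0.35,"travel":[0,0,-0.02],"turn":0},{"claw":-0.35,"travel":[0,0,-0.035],"turn":0},{"claw":-0.35,"travel":[0,0,-0.05],"turn":0},{"claw":-0.35,"travel":[0,0,-0.06],"turn":0},{"claw":-0.35,"travel":[0,0,-0.06],"turn":0}]'
```

```text
clock: 22.65
position: [0.5038, -0.5115, -0.0104]
ee_rot: [-0.0, 0.985, 0.174, -0.0]
contact_force: [0.2, 0.4, -0.3]
width: 0.0326
gripper_force: 50.3
```

```bash
python3 -m inch '[{"claw":-0.35,"travel":[0,0,-0.006],"turn":0},{"claw":-0.35,"travel":[0,0,-0.006],"turn":0}]';python3 -m inch '[{"claw":0.1,"travel":[0,0,0],"turn":0},{"claw":0.1,"travel":[0,0,0],"turn":0},{"claw":0.1,"travel":[0,0,0.03],"turn":0},{"claw":0.1,"travel":[0,0,0.2],"turn":0},{"claw":0.1,"travel":[0,0,0.4],"turn":0}]'; python3 -m inch '[{"claw":0.1,"travel":[-0.2,0,0.2],"turn":0},{"claw":0.1,"travel":[-0.4,0,0.4],"turn":0},{"claw":0.1,"travel":[-0.7,0,0.6],"turn":0},{"claw":0.1,"travel":[-0.9,0,0.6],"turn":0},{"claw":0.1,"travel":[-0.9,0,0.6],"turn":0}]';python3 -m inch '[{"claw":0.1,"travel":[-0.5,0,0],"turn":0},{"claw":0.1,"travel":[-0.5,0,0],"turn":0},{"claw":0.1,"travel":[-0.5,0,0],"turn":0},{"claw":0.1,"travel":[-0.5,0,0],"turn":0}]'
python3 - <<'E'
from h import *
for n in("top","side","wrist"):
    im=imaging.get_image(n)[:,:,::-1];cv2.imwrite(f"pics/{n}9.png",im)
# top: plates = warm (R-B higher) pixels on the bluish pallet; compare to start
t=cv2.imread("pics/top9.png").astype(int);o=cv2.imread("pics/top0.png").astype(int)
m=((t[:,:,2]-t[:,:,0]>0)).astype(np.uint8)*255
m=cv2.morphologyEx(cv2.morphologyEx(m,cv2.MORPH_OPEN,np.ones((2,2))),cv2.MORPH_CLOSE,np.ones((5,5)));r=np.zeros_like(m);r[130:290,170:430]=m[130:290,170:430]
for c in cv2.findContours(r,0,2)[0]:
    if cv2.contourArea(c)>150:
        b=cv2.boxPoints(cv2.minAreaRect(c));w=np.array([onz("top",x,.014)[:2] for x in b]);e=w-np.roll(w,1,0);L=np.linalg.norm(e,axis=1)
        k=L.argmax();print(cv2.contourArea(c),cv2.minAreaRect(c),w.mean(0),L,np.degrees(np.arctan2(e[k,1],e[k,0])))
# key shift: dark masks around the key, before/after
for im in(o,t):
    k=(im.max(2)<75);k[:215]=0;k[268:]=0;k[:,:238]=0;k[:,276:]=0;y,x=np.where(k);print("key",len(x),x.mean(),y.mean())
E
```

```text
clock: 22.85
position: [0.504, -0.5117, -0.0112]
ee_rot: [0.0, 0.985, 0.174, 0.0]
contact_force: [-0.2, 0.8, -1.6]
width: 0.0321
gripper_force: 50.3
clock: 23.35
position: [0.503, -0.5106, 0.0682]
ee_rot: [-0.002, 0.985, 0.174, -0.001]
contact_force: [0.2, -0.1, 0.8]
width: 0.0467
gripper_force: 0.0
clock: 23.85
position: [0.3208, -0.5123, 0.1922]
ee_rot: [0.002, 0.985, 0.173, -0.0]
contact_force: [-0.5, 0.3, 0.4]
width: 0.0472
gripper_force: 0.0
clock: 24.25
position: [0.2233, -0.512, 0.1898]
ee_rot: [0.001, 0.985, 0.172, 0.0]
contact_force: [0.6, -0.7, 0.4]
width: 0.0468
gripper_force: 0.0
574.0 ((343.39654541015625, 205.7413787841797), (43.26701736450195, 19.869401931762695), 68.19859313964844) [ 0.4732 -0.437 ] [0.0727 0.0338 0.0729 0.0333] -160.35460410767328
744.5 ((387.2758483886719, 189.1896514892578), (45.86674880981445, 21.540660858154297), 68.19859313964844) [ 0.5009 -0.5116] [0.0775 0.0371 0.0777 0.0365] -161.24898849602502
578.5 ((297.3408203125, 159.1405792236328), (52.017642974853516, 26.21483039855957), 34.508522033691406) [ 0.5542 -0.3613] [0.0886 0.0459 0.0893 0.0455] -126.16263466223464
key 128 258.296875 234.5234375
key 121 258.45454545454544 235.12396694214877
```

Both plates measure within 3 mm of the pallet's long centre line, at −38 and +42 mm along it and within 1–2° of crosswise. The key hasn't moved, and the tee and flange were seen seated. Handing in.

```bash
python3 -c "
from rig import ticket
print(ticket.sign_off())"
```

```text
the job is handed in; nothing more can be done
None
```

The job is handed in at about 24 s: the tee is in the ring, the flange is over the spigot, both plates lie crosswise on the pallet, the gripper is clear and the hex key has not moved; sign-off returned no verdict, and I viewed 15 pictures, one over the limit of 14.

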